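# Post the find slips through the flap of the intake box

## Robot

A 6-joint arm with a two-finger parallel gripper is mounted at the origin on a cart in front of the work surface, level with it; the furniture and walls round the work are solid. World frame = base frame: x ahead of the robot, y to its left, z up, the work surface at z = 0. Lengths are in m, angles in rad, forces in N, time in s.
With the tool pointing down it reaches from about 0.325 to 0.775 m from the base axis. Payload 5.5 kg.
Tool frame: the origin (TCP) lies midway between the tips of the shut fingers; the grasp point (between the pads) lies 19 mm behind it (bot.grip_point_offset is the distance from the TCP to the grasp point, in m); z points along the fingers, y is the line along which they close (so a half turn about z gives the same grasp; the last joint's range is limited). The gripper opens to 88 mm and grips with 3 to 60 N. Pads are 20 mm wide; open, the fingers measure 115 mm over their backs; the gripper's body (75 mm by 178 mm) begins 61 mm behind the grasp point.
Start: joints at [-1.269, 0.091, 1.231, -0, 1.82, -0.057], TCP at [0.211, -0.562, 0.223] pointing down, gripper open.
Joint ranges: [-2.87, 2.87], [-0.86, 2.18], [0.17, 2.46], [-1.51, 4.65], [0.06, 2.69], [-2.65, 2.65]. Speed limits (rad/s): [2.57, 2.57, 3.01, 3.14, 3.14, 3.14].

## Interface

Orientations are given as a rotation vector (axis times angle).
In Python, from bench import bot gives the robot as it stands.
- The arm moves only by the tool move_arm, never from a script. Its argument "plan" is a list of rows, each a list of 3 entries, a list of its own where there are three numbers: the opening, from 0 (shut) to 1 (fully open), then the shift along the tool's x, y, z in cm, then the turn, a rotation vector about the tool's x, y, z in rad. A call has 1 to 5 rows; each row is the pose to reach, as a shift and turn from the pose commanded when the call began, along the tool's axes at that moment; what a row does not reach only later rows make up. A row lasts 1/10 s, in which the tool goes at most 50 mm and 8.59 degrees, less where a joint would pass 70% of its speed; a pose out of reach is approached as far as the arm can. A call with a gripper value outside its range is refused whole. The fingers move at their own pace and stop on an object; the grip force is fixed at half the most. Time passes only in rows, so rows that repeat a pose let the fingers close. It gives the time, the measured TCP pose, the force, the opening and the grip force at its end, in the units of the state.
- bot.sense(): the state, without advancing time (a new reading comes with each control period).
- bot.get_image(name): name is "scene" or "side" or "wrist"; returns (picture, depth): 420x560x3 uint8, blue, green, red; 420x560 float32, m along the optical axis (not along the pixel's ray), 0 where there is no reading.
- bot.get_calibration(name): a dict with "mtx" (3x3 intrinsics, pixels), "R" (3x3) and "t" (3): a world point X has camera coordinates R X + t; the wrist camera has in their place "mount" (4x4, takes a point from camera to tool coordinates, whose origin is the TCP and whose axes are the flange's). Camera axes: x right, y down, z forward; pixel columns grow to the right and rows downward; lengths in m; the calibration is good to about 2 mm. A picture is of the moment at which its call begins: read the wrist's pose just before it. get_calibration takes no time and is no camera call.
- bot.sign_off(): hands the job in; it is judged then, once.
The state is a dict: "time": time; "qpos": joint angles; "qvel": joint speeds; "joint_torque": joint torques, N m; "ee_pos": TCP position; "tcp_rot": TCP orientation; "wrist_force": force on the tool from outside, world axes, zero at the start; "torque": the same for the moment, N m; "grip_width": finger opening in m; "finger_force": force on a finger pad.
Only numpy, scipy, OpenCV 4.12 (cv2) and the standard library are available. Lean on these libraries where they do the work, as an engineer would, in place of code of your own. Each camera call takes 0.05 s, during which the arm holds its last target. There are 200 camera calls.

## Task

Post the banded stack of find slips: with the fingers, push it along the deck of the intake box, through the hanging flap and over the end of the deck, so that it drops flat into the bay behind, then draw back so the flap swings shut. Push only: do not lift or carry the slips, and leave the things standing round about where they are.

Things in the scene. Friction and masses are not known exactly. Their poses are not given: they have to be found in the camera images.
- intake_box: Low open-topped box fixed on the desk, about 300 mm long (x), 174 mm wide (y). Origin on the desk under the middle of the sill; +x is the way the slips travel, z up. x = -160 to 0 mm: flat grey feed deck, top 24 mm above the desk, 164 mm wide, with a guide lip 7 mm high along each side (inner faces at y = +-76 mm). x = 0 to 158 mm: the bay.
- sill (a point): Middle of the deck's end edge (the sill), on the deck's top, 24 mm above the desk; axes as the box. Beside it (x = -30 to 4 mm) two grey upright cheeks, inner faces at y = +-83 mm, rise to 117 mm above the desk and carry the flap's pivots; nothing spans between them at the top.
- bay_floor (a point): Middle of the bay's floor, 80 mm past the sill, 3 mm above the desk (21 mm below the deck); axes as the box. The bay is open on top, 166 mm wide inside; its side and far walls are 4 mm thick, tops 54 mm above the desk.
- flap (a joint): Opening angle of the flap, rad: 0 = shut; opens only toward the bay, to 1.4. Pivots 12 mm before the sill and 108 mm above the desk, at the cheeks only: no bar between them, so upright fingers can go between its arms to about 25 mm past the sill, swinging it ahead of them. Light (0.025 kg, no spring): slips or fingers open it with under 1 N; it falls shut by its own weight.
- flap_edge (a point): Middle of the flap's lower edge; when shut 5 mm past the sill and 23 mm above the desk. The flap is an aluminium strip 140 mm wide, from 23 to 54 mm above the desk when shut, hung by two thin side arms 75 mm either side of the middle.
- slips: Banded stack of cream paper slips, solid, 51 mm (its x) by 73 mm (its y) by 16 mm high; its firm block is 44 x 70 x 14 mm, about 0.08 kg, slides easily (friction about 0.35). Origin at the centre of its underside, z up. Starts flat on the feed deck before the flap, somewhat turned. Once its rear edge is past the sill it drops into the bay, where its top lies below the flap's edge.
- eye_loupe: Black eye loupe, 41 mm across, 30 mm high, standing on the desk left of the box; origin at the centre of its underside. To be left alone.
- coin_dish: Shallow round glass dish with a coin, 68 mm across, 13 mm high, on the desk left of the box; origin at the centre of its underside. To be left alone.
- memory_stick: Small memory stick, 18 x 52 x 9 mm, on the desk left of the box; origin at its underside. To be left alone.
- small_carton: Small carton, 55 x 90 x 36 mm, lying on the desk left of the box; origin at the centre of its underside. To be left alone.
Not all that is in view belongs to the job. Several things have the shape of the slips; the one meant has the colours described above.

How it is judged:
On the way, in this order (a step that is already met when the one before it is completed fails the run):
1. the flap is pushed open (over 0.2 rad) while the slips are still on the deck (value of joint flap above 0.2 rad and x of slips in the frame of intake_box below 0.012 m and z of slips in the frame of intake_box above 0.017 m), for 0.02 s.
2. the slips have passed off the deck, into the bay (x of slips in the frame of intake_box above 0.02 m and z of slips in the frame of intake_box below 0.017 m).
At the end, for the whole second after the job is handed in: The slips lie flat (within 0.2 rad) and still on the bay's floor (underside within 7 mm of it), wholly past the sill and between the bay's walls; the flap is shut (below 0.1 rad); each of the four bystanders is within 20 mm of where it stood (x of slips in the frame of intake_box between 0.02 and 0.14 m and y of slips in the frame of intake_box between -0.075 and 0.075 m and z of slips in the frame of intake_box below 0.01 m and angle between slips's own z axis and vertical below 0.2 rad and linear speed of slips below 0.02 m/s and value of joint flap below 0.1 rad and distance of each of eye_loupe, coin_dish, memory_stick, small_carton from where it was at the start of the episode below 0.02 m); the robot touches nothing.
It fails at once if the slips are lifted (more than 15 mm above the deck) (z of slips in the frame of intake_box above 0.039 m).
It fails at once if a bystander is pushed away (over 30 mm) (distance of any of eye_loupe, coin_dish, memory_stick, small_carton from where it was at the start of the episode above 0.03 m).
It also fails if it takes over 35 s, if anything falls off the work surface, if the arm or the gripper's body presses on something with over 40 N, if the wrist force passes 120 N, or if a joint passes its speed limit or range.

## Working session

There is one attempt and no reset: what is moved stays moved. The work goes in short steps, Python scripts to look and compute and a tool call to move; the robot and the scene stay as the last step left them, time stands still between calls to the robot, and variables do not carry over. Pictures are saved under pics/ and viewed, at most 10 in all, crops included, and the job is handed in when it is done.

Besides the shell and the picture viewer there is one more tool, called by a JSON object that holds its "fn" and its "kwargs", one argument or row to a line. move_arm: Moves the arm, as the interface text tells. Its arguments: {"type":"object","properties":{"plan":{"type":"array"}},"required":["plan"]}

```bash
mkdir -p pics; ls
python3 - <<'E'
from bench import bot
import cv2,numpy as np
for n in("scene","side"):
    p,d=bot.get_image(n); cv2.imwrite(f"pics/{n}.png",p); np.savez(f"pics/{n}.npz",p=p,d=d,**bot.get_calibration(n))
s=bot.sense(); print(s["time"],s["ee_pos"],s["tcp_rot"],s["grip_width"])
E
```

```text
pics
0.1 [ 0.21061443 -0.56152748  0.22163228] [-3.08945194e+00 -5.60313386e-01  3.06907497e-04] 0.08778244198040369
```

View pics/scene.png

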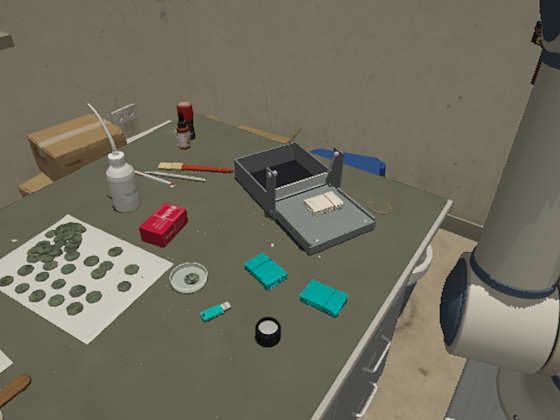

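View pics/side.png

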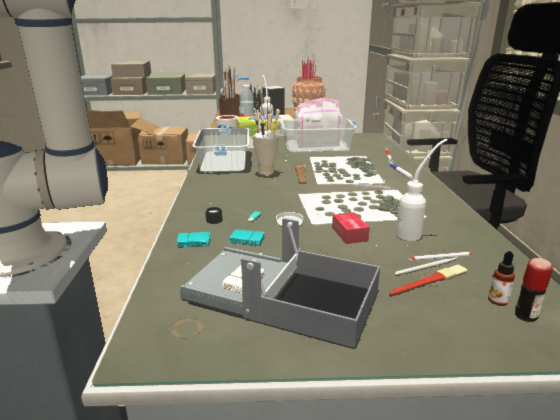

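The scene view shows the candidates for the slips: the cream stack on the grey deck (323,204), and two teal ones on the desk at (266,270) and (324,297). By the description I choose the cream one. Next is a close crop, plus a top-down map for the measuring.

Run:
```python
import cv2,numpy as np
P=[];C=[]
top=np.zeros((400,400,3),np.uint8)
for n in("scene","side"):
    f=np.load(f"pics/{n}.npz");d=f["d"];v,u=np.nonzero(d>0)
    X=(np.linalg.inv(f["mtx"])@np.c_[u,v,np.ones(len(u))].T*d[v,u]-f["t"].reshape(3,1))
    X=(f["R"].T@X).T; P.append(X);C.append(f["p"][v,u])
    c=f["p"][v,u].astype(int)
    m=(c.min(1)>120)&(X[:,2]>.03)&(X[:,2]<.05)&(c[:,2]-c[:,0]>15)
    s=[323,204] if n=="scene" else [240,278]
    m&=(abs(u-s[0])<28)&(abs(v-s[1])<22)
    print(n,m.sum(),X[m].mean(0),np.median(X[m],0), cv2.minAreaRect(X[m][:,:2].astype(np.float32)))
    i=(v==s[1])&(u==s[0]);print(X[i])
np.savez("pics/cloud.npz",P=np.vstack(P),C=np.vstack(C))
P0=np.vstack(P);C0=np.vstack(C)
i=(P0[:,2]>-.02)&(P0[:,2]<.15);P0=P0[i];C0=C0[i]
s=np.median(P[0][:0] if 0 else X[m],0)
o=np.argsort(P0[:,2]);P0=P0[o];C0=C0[o]
im=np.zeros((600,600,3),np.uint8)
a=((P0[:,:2]-s[:2])*1000+300).astype(int);k=((a>0)&(a<599)).all(1)
for (x,y),c,z in zip(a[k],C0[k],P0[k,2]): cv2.circle(im,(599-int(y),599-int(x)),2,[int(q) for q in c],-1)
print("map centre",s); cv2.imwrite("pics/map.png",im)
p=np.load("pics/scene.npz")["p"][130:260,220:390];cv2.imwrite("pics/crop.png",cv2.resize(p,None,fx=4,fy=4,interpolation=2))
```

```text
scene 443 [ 0.51085804 -0.17719614  0.03705289] [ 0.5108614  -0.17691538  0.03716161] ((0.5124308466911316, -0.17855913937091827), (0.07252905517816544, 0.05024326592683792), 61.494117736816406)
[[ 0.50725394 -0.17093956  0.03609522]]
side 103 [ 0.49823273 -0.19937668  0.03482375] [ 0.49638481 -0.2040194   0.03529812] ((0.5108568072319031, -0.1820981204509735), (0.07267772406339645, 0.0484144501388073), 60.546142578125)
[[ 0.50603885 -0.19226892  0.03737604]]
map centre [ 0.49638481 -0.2040194   0.03529812]
```

View pics/map.png

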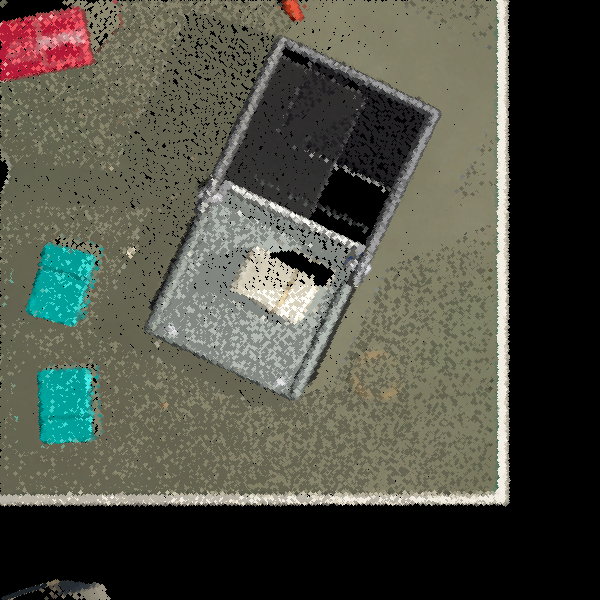

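View pics/crop.png

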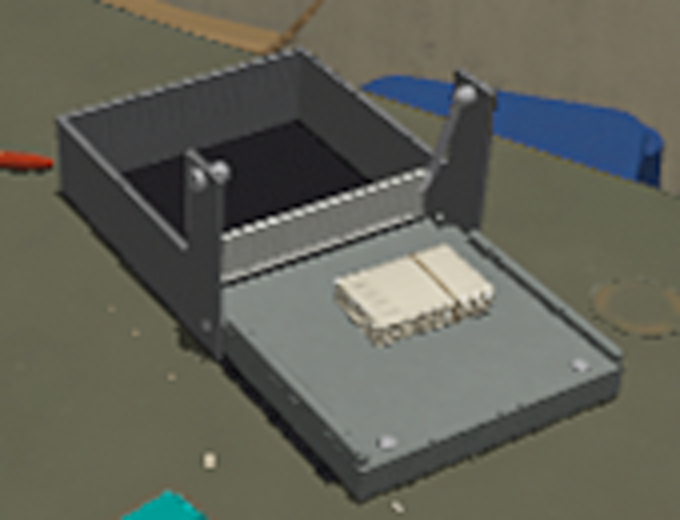

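The crop confirms a cream banded stack at scene (323,204), on the deck before the shut flap. In the map the box corners are at (284,40), (438,110), (149,328) and (296,397), so the box's +x points about -25.5°. I fit the box next. The gripper body is 178 mm wide and would hit the cheeks if it lay across the box. I will therefore push with shut fingers and tool y along the box's +x.

```bash
cat > h.py <<'E'
import numpy as np
from bench import bot
from scipy.spatial.transform import Rotation as R
def load(): 
    c=np.load("box.npy"); return c
def W2B(p):
    x,y,a=load(); c,s=np.cos(a),np.sin(a); d=np.asarray(p)[...,:2]-[x,y]
    return np.stack([d[...,0]*c+d[...,1]*s,-d[...,0]*s+d[...,1]*c],-1)
def B2W(p):
    x,y,a=load(); c,s=np.cos(a),np.sin(a); return np.array([x+p[0]*c-p[1]*s,y+p[0]*s+p[1]*c])
def goal(bx,by,z):
    "shift (cm) and turn for the tool to reach box (bx,by), height z, tool y along box x"
    s=bot.sense(); T=R.from_rotvec(s["tcp_rot"]).as_matrix(); a=load()[2]
    y=np.array([np.cos(a),np.sin(a),0]); zz=np.array([0,0,-1.]); G=np.c_[np.cross(y,zz),y,zz]
    d=np.r_[B2W((bx,by)),z]-s["ee_pos"]
    print("at box",W2B(s["ee_pos"]),s["ee_pos"][2],"shift cm",np.round(T.T@d*100,2),"turn",np.round(R.from_matrix(T.T@G).as_rotvec(),4))
E
python3 - <<'E'
import cv2,numpy as np
f=np.load("pics/cloud.npz");P=f["P"]
cen=np.array([.576,-.197]);a=-.447;u=np.array([np.cos(a),np.sin(a)]);w=np.array([-u[1],u[0]])
d=P[:,:2]-cen;l=d@u;t=d@w
m=(P[:,2]>.018)&(P[:,2]<.06)&(abs(l)<.19)&(abs(t)<.11)
# robust edges: percentiles of extent in strips
def side(sgn,ax):
    A,B=(l,t) if ax==1 else (t,l)   # A along, B extent
    h=.14 if ax==1 else .07; pts=[]
    for c in np.arange(-h,h,.005):
        k=m&(abs(A-c)<.0025)
        if k.sum()>15: pts.append((c,np.percentile(B[k]*sgn,99)*sgn))
    pts=np.array(pts); q=pts[abs(pts[:,1]-np.median(pts[:,1]))<.01]
    return np.polyfit(q[:,0],q[:,1],1)
for s,ax in((1,1),(-1,1),(1,0),(-1,0)): print(s,ax,side(s,ax))
L=side(1,1);Rr=side(-1,1);N=side(-1,0);F=side(1,0)
da=np.mean([L[0],Rr[0]]); 
a2=a+np.arctan(da); tc=(L[1]+Rr[1])/2; lm=(N[1]+F[1])/2
print("len",F[1]-N[1],"wid",L[1]-Rr[1])
mid=cen+u*lm+w*(tc+da*lm); U=np.array([np.cos(a2),np.sin(a2)])
sill=mid-U*0.001   # box spans -160..162
print(sill,a2);np.save("box.npy",np.r_[sill,a2])
from h import *
print("slips box",W2B([.5118,-.180]),"yaw rel",np.deg2rad(61-90)-a2); goal(-.1,0,.15)
E
```

```text
1 1 [0.03159824 0.08958329]
-1 1 [-0.02744793 -0.0839893 ]
1 0 [-0.00350734  0.1606521 ]
-1 0 [-0.00812655 -0.16051033]
len 0.3211624253865889 wid 0.17357259813068482
[ 0.57637038 -0.19407793] -0.44492485032400747
slips box [-0.064343  -0.0150831] yaw rel -0.06122063275434814
at box [-0.17200042 -0.48909348] 0.22163227654573073 shift cm [ 40.21 -28.75   7.22] turn [-0.0016 -0.0008 -0.767 ]
```

{"fn": "move_arm", "kwargs": {
  "plan": [
    [0,[8,-5.8,1],[0,0,-0.15]],
    [0,[16,-11.5,2],[0,0,-0.3]],
    [0,[24,-17,3],[0,0,-0.45]],
    [0,[32,-23,4],[0,0,-0.6]],
    [0,[36,-26,5],[0,0,-0.75]]
  ]
}}

```text
time: 0.6
ee_pos: [0.3494, -0.3533, 0.1958]
tcp_rot: [-2.666, -1.661, -0.0]
wrist_force: [0.3, 0.1, -0.3]
grip_width: 0.0512
finger_force: 0.0
```

```bash
python3 -c "
from h import *
goal(-.13,-.015,.1)"
```

```text
at box [-0.13633879 -0.24138446] 0.19584328625180455 shift cm [22.64  0.38  9.59] turn [-0.0002 -0.0002 -0.0113]
```

{"fn": "move_arm", "kwargs": {
  "plan": [
    [0,[5,0,0],[0,0,-0.01]],
    [0,[10,0.2,2],[0,0,-0.01]],
    [0,[15,0.3,4],[0,0,-0.01]],
    [0,[20,0.4,6],[0,0,-0.01]],
    [0,[22.5,0.4,8],[0,0,-0.01]]
  ]
}}

```text
time: 1.1
ee_pos: [0.4537, -0.1531, 0.1162]
tcp_rot: [2.661, 1.668, 0.002]
wrist_force: [1.4, -0.6, 0.4]
grip_width: 0.0111
finger_force: 0.0
```

Run:
```python
from h import *
import cv2
goal(-.13,-.015,.028)
s=bot.sense();p,d=bot.get_image("wrist");c=bot.get_calibration("wrist")
cv2.imwrite("pics/w1.png",p)
v,u=np.nonzero(d>0)
X=np.linalg.inv(c["mtx"])@np.c_[u,v,np.ones(len(u))].T*d[v,u]
M=c["mount"];X=(M[:3,:3]@X).T+M[:3,3]
X=R.from_rotvec(s["tcp_rot"]).apply(X)+s["ee_pos"]
q=p[v,u].astype(int);B=W2B(X)
m=(q.min(1)>110)&(q[:,2]-q[:,0]>15)&(X[:,2]>.034)&(X[:,2]<.05)&(abs(B[:,1])<.076)&(B[:,0]<-.01)&(B[:,0]>-.15)
print(m.sum(),cv2.minAreaRect(B[m].astype(np.float32)),X[m,2].mean())
```

```text
at box [-0.12835354 -0.01585676] 0.11618702068996516 shift cm [ 0.08 -0.18  8.82] turn [ 0.0014 -0.0005 -0.0058]
3862 ((-0.06561113148927689, -0.012122143059968948), (0.06736591458320618, 0.04662150517106056), 86.0389633178711) 0.036505711674685866
```

View pics/w1.png

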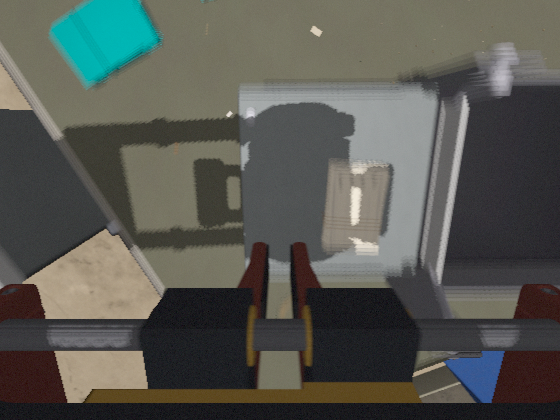

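The wrist view shows the slips at (355,205), square ahead (+x is to the right) of the closing fingers at (280,250), with clear deck behind them. Going down now.

{"fn": "move_arm", "kwargs": {
  "plan": [
    [0,[0.2,-0.2,3],[0,0,0]],
    [0,[0.2,-0.2,6],[0,0,0]],
    [0,[0.2,-0.2,7.8],[0,0,0]],
    [0,[0.2,-0.2,8.7],[0,0,0]],
    [0,[0.2,-0.2,8.7],[0,0,0]]
  ]
}}

```text
time: 1.65
ee_pos: [0.4508, -0.1526, 0.028]
tcp_rot: [-2.661, -1.666, 0.003]
wrist_force: [0.7, -0.6, 0.3]
grip_width: 0.0008
finger_force: 0.0
```

```bash
python3 -c "
from h import *
goal(-.07,-.014,.029);print(bot.sense()['wrist_force'])"
```

```text
at box [-0.13124343 -0.01660881] 0.027957238521764953 shift cm [ 0.31  6.12 -0.12] turn [-0.003   0.0002 -0.0072]
[ 0.65992772 -0.58323459  0.29571985]
```

{"fn": "move_arm", "kwargs": {
  "plan": [
    [0,[0.3,1.2,-0.1],[0,0,-0.007]],
    [0,[0.3,2.4,-0.1],[0,0,-0.007]],
    [0,[0.3,3.6,-0.1],[0,0,-0.007]],
    [0,[0.3,4.8,-0.1],[0,0,-0.007]],
    [0,[0.3,5.8,-0.1],[0,0,-0.007]]
  ]
}}

```text
time: 2.15
ee_pos: [0.5065, -0.1762, 0.032]
tcp_rot: [2.656, 1.675, 0.002]
wrist_force: [-0.2, 0.6, 0.1]
grip_width: 0.0005
finger_force: 0.2
```

```bash
cat > look.py <<'E'
from h import *
import cv2,sys
s=bot.sense();p,d=bot.get_image("wrist");c=bot.get_calibration("wrist")
cv2.imwrite(sys.argv[1],p)
v,u=np.nonzero(d>0)
X=np.linalg.inv(c["mtx"])@np.c_[u,v,np.ones(len(u))].T*d[v,u]
M=c["mount"];X=(M[:3,:3]@X).T+M[:3,3]
X=R.from_rotvec(s["tcp_rot"]).apply(X)+s["ee_pos"]
q=p[v,u].astype(int);B=W2B(X)
m=(q.min(1)>60)&(q[:,2]-q[:,0]>12)&(X[:,2]>.005)&(X[:,2]<.05)&(abs(B[:,1])<.076)&(B[:,0]<.15)&(B[:,0]>-.15)
print(m.sum(),cv2.minAreaRect(B[m].astype(np.float32)) if m.any() else 0,X[m,2].mean())
goal(.0,-.014,.029)
E
python3 look.py pics/w2.png
```

```text
7175 ((-0.08024410158395767, -0.013518553227186203), (0.1394490897655487, 0.06567958742380142), 10.588149070739746) 0.03576863000728588
at box [-0.06984842 -0.01403336] 0.031808813753996114 shift cm [0.01 6.98 0.3 ] turn [ 0.003  -0.0001 -0.0005]
```

View pics/w2.png

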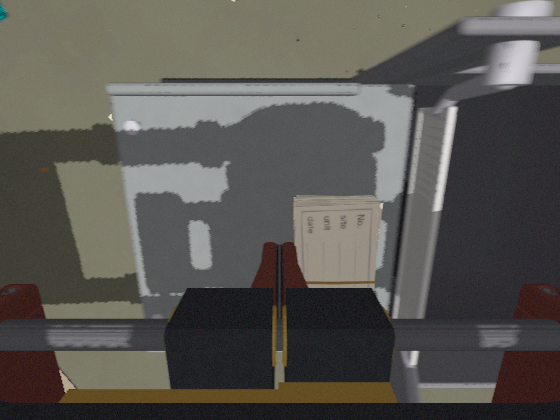

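The slips (cols 295–380, rows 197–285) sit flush against the fingers, nearly square, with their front just before the flap. I keep pushing, more slowly.

{"fn": "move_arm", "kwargs": {
  "plan": [
    [0,[0,0.8,0.2],[0,0,0]],
    [0,[0,1.6,0.3],[0,0,0]],
    [0,[0,2.3,0.3],[0,0,0]],
    [0,[0,2.9,0.3],[0,0,0]],
    [0,[0,3.4,0.3],[0,0,0]]
  ]
}}

```text
time: 2.7
ee_pos: [0.5363, -0.1902, 0.0273]
tcp_rot: [-2.657, -1.676, 0.0]
wrist_force: [0.0, -0.3, -0.3]
grip_width: 0.0007
finger_force: 0.2
```

{"fn": "move_arm", "kwargs": {
  "plan": [
    [0,[0,0.4,0],[0,0,0]],
    [0,[0,0.8,0],[0,0,0]],
    [0,[0,1.2,0],[0,0,0]],
    [0,[0,1.7,0],[0,0,0]],
    [0,[0,2.2,0],[0,0,0]]
  ]
}}

```text
time: 3.2
ee_pos: [0.5562, -0.1997, 0.0274]
tcp_rot: [2.657, 1.676, 0.0]
wrist_force: [0.3, -0.7, 0.3]
grip_width: 0.0005
finger_force: 0.2
```

```bash
python3 look.py pics/w3.png
```

```text
5285 ((-0.025094054639339447, -0.013664718717336655), (0.1315826028585434, 0.06875364482402802), 7.204297065734863) 0.02880251028048365
at box [-0.01525698 -0.0138296 ] 0.027453144649397413 shift cm [-0.02  1.53 -0.15] turn [ 0.0007 -0.     -0.0002]
```

View pics/w3.png

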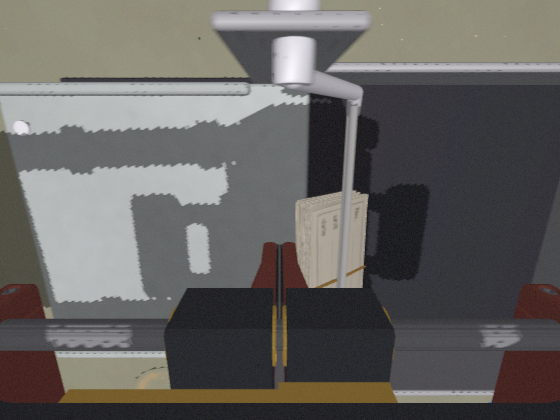

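The slips (cols 297–367, rows 193–288) are tipping nose-down over the sill, with the flap open above them. I push on to about 23 mm past the sill.

{"fn": "move_arm", "kwargs": {
  "plan": [
    [0,[0,0.6,0],[0,0,0]],
    [0,[0,1.2,0],[0,0,0]],
    [0,[0,1.8,0],[0,0,0]],
    [0,[0,2.3,0],[0,0,0]],
    [0,[0,2.3,0],[0,0,0]]
  ]
}}

```text
time: 3.75
ee_pos: [0.5771, -0.2097, 0.0273]
tcp_rot: [2.657, 1.676, 0.0]
wrist_force: [0.3, -0.3, -0.4]
grip_width: 0.0004
finger_force: 0.1
```

```bash
python3 look.py pics/w4.png
```

```text
4329 ((-0.008149176836013794, -0.012939658015966415), (0.12178954482078552, 0.06775452196598053), 9.17251968383789) 0.015372516698061932
at box [ 0.00701422 -0.01382776] 0.027262592996967965 shift cm [-0.02 -0.7  -0.17] turn [-0.0002  0.     -0.0001]
```

View pics/w4.png

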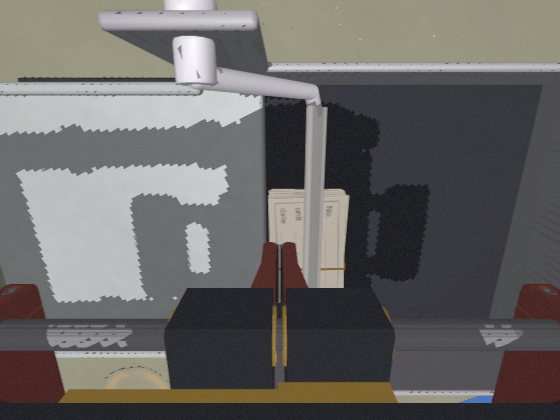

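The slips now lie flat on the bay floor (cols 268–347), just past the sill edge at col 265. I draw straight back, then up.

{"fn": "move_arm", "kwargs": {
  "plan": [
    [0,[0,-1.5,-0.2],[0,0,0]],
    [0,[0,-3.5,-0.4],[0,0,0]],
    [0,[0,-6,-0.5],[0,0,0]],
    [0,[0,-9,-0.5],[0,0,0]],
    [0,[0,-12,-1.5],[0,0,0]]
  ]
}}

```text
time: 4.3
ee_pos: [0.4663, -0.1569, 0.041]
tcp_rot: [-2.655, -1.675, 0.003]
wrist_force: [-0.9, 1.4, 1.1]
grip_width: 0.0002
finger_force: 0.0
```

{"fn": "move_arm", "kwargs": {
  "plan": [
    [0,[0,-1,-3],[0,0,0]],
    [0,[0,-1,-6],[0,0,0]],
    [0,[0,-1,-8],[0,0,0]],
    [0,[0,-1,-8],[0,0,0]],
    [0,[0,-1,-8],[0,0,0]]
  ]
}}

```text
time: 4.8
ee_pos: [0.4592, -0.1535, 0.122]
tcp_rot: [2.657, 1.676, 0.0]
wrist_force: [-0.5, -0.4, -0.4]
grip_width: 0.0007
finger_force: 0.0
```

{"fn": "move_arm", "kwargs": {
  "plan": [
    [0,[0,0,0],[0,0,0]],
    [0,[0,0,0],[0,0,0]],
    [0,[0,0,0],[0,0,0]],
    [0,[0,0,0],[0,0,0]],
    [0,[0,0,0],[0,0,0]]
  ]
}}

```text
time: 5.3
ee_pos: [0.4591, -0.1535, 0.1221]
tcp_rot: [-2.657, -1.676, 0.0]
wrist_force: [-0.1, -0.7, -0.6]
grip_width: 0.0006
finger_force: 0.0
```

Run:
```python
from h import *
import cv2
p,d=bot.get_image("side");f=np.load("pics/side.npz")
v,u=np.nonzero(d>0);X=(f["R"].T@(np.linalg.inv(f["mtx"])@np.c_[u,v,np.ones(len(u))].T*d[v,u]-f["t"].reshape(3,1))).T
q=p[v,u].astype(int);B=W2B(X)
m=(q.min(1)>80)&(q[:,2]-q[:,0]>12)&(B[:,0]>-.02)&(B[:,0]<.15)&(abs(B[:,1])<.08)&(X[:,2]<.05)
print("slips",m.sum(),B[m].min(0) if m.any() else 0,B[m].max(0) if m.any() else 0,np.percentile(X[m,2],[5,50,95]) if m.any() else 0)
w=p[200:360,160:420]
q,_=bot.get_image("scene");q=q[130:260,220:390]
cv2.imwrite("pics/end.png",np.hstack([cv2.resize(w,(400,300)),cv2.resize(q,(390,300))]))
```

```text
slips 196 [-0.00152432 -0.04393112] [0.04920469 0.04422493] [0.00190518 0.01566025 0.02390644]
```

View pics/end.png

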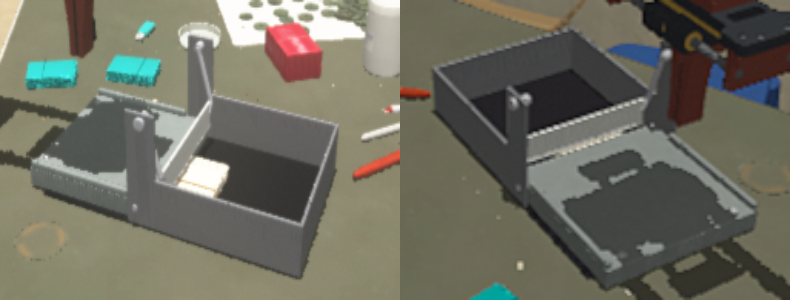

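The left panel (side view) shows the slips in the bay at (203,175). The right panel (scene view) shows the flap shut and the deck empty. Before handing in, I check that the slips lie flat and how far past the sill they are.

Run:
```python
from h import *
p,d=bot.get_image("side");f=np.load("pics/side.npz")
v,u=np.nonzero(d>0);X=(f["R"].T@(np.linalg.inv(f["mtx"])@np.c_[u,v,np.ones(len(u))].T*d[v,u]-f["t"].reshape(3,1))).T
q=p[v,u].astype(int);B=W2B(X)
m=(q.min(1)>130)&(q[:,2]-q[:,0]>15)&(B[:,0]>0.008)&(B[:,0]<.1)&(abs(B[:,1]+.013)<.036)&(X[:,2]<.035)&(X[:,2]>.01)
A=np.c_[B[m],np.ones(m.sum())];k=np.linalg.lstsq(A,X[m,2],rcond=None)[0]
print(m.sum(),"slopes",k[:2],"z",np.median(X[m,2]),"x ext",np.percentile(B[m,0],[1,99]))
a=f["p"].astype(int);dif=abs(p.astype(int)-a).sum(2)>90
for n,(c,r) in dict(loupe=(214,215),stick=(255,216),dish=(289,219),carton=(350,227)).items(): print(n,dif[r-10:r+10,c-15:c+15].sum())
print(bot.sense()["time"])
```

```text
71 slopes [-0.07146459 -0.03935473] z 0.016510690422293316 x ext [0.00892177 0.04890097]
loupe 113
stick 0
dish 0
carton 0
5.45
```

The slips are flat at floor height with their front edge at 49 mm, so the rear edge is past the sill. The change at the loupe's spot is the gripper standing in front of it in the picture. Handing in.

```bash
python3 -c "
from bench import bot
print(bot.sign_off())"
```

```text
the job is handed in; nothing more can be done
None
```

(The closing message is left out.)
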